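Lock the castellated clamp ring of a pressure vessel

ROBOT

A 6-joint arm with a two-finger parallel gripper is mounted at the origin on the work surface. World frame = base frame: x ahead of the robot, y to its left, z up, the work surface at z = 0. Lengths are in m, angles in degrees, forces in N, time in s.
With the tool pointing down it reaches from about 0.35 to 0.875 m from the base axis. Payload 4.2 kg.
Tool frame: the origin (TCP) lies midway between the tips of the shut fingers; the grasp point (between the pads) lies 19 mm behind it; z points along the fingers, y is the direction in which the jaws open and shut (so a half turn about z gives the same grasp; the last joint's range is limited). The gripper opens to 87 mm and grips with 3 to 60 N. Pads are 19 mm wide; open, the fingers measure 117 mm over their backs; the gripper's body (75 mm by 190 mm) begins 51 mm behind the grasp point.
Start: joints at [-49.412, 22.042, 0.453, 0, -68.411, -14.817], TCP at [0.272, -0.563, 0.223] pointing down, gripper open.
Joint ranges: [-179.83, 179.83], [-69.29, 118.12], [-61.27, 80.66], [-181.25, 117.63], [-171.15, -9.14], [-177.46, 177.46]. Speed limits (degrees/s): [159.86, 159.86, 180, 180, 180, 180].

INTERFACE

Orientations are given as a 3x3 rotation matrix whose columns are the frame's x, y, z axes.
In Python, from station import r gives the robot as it stands.
- The arm moves only by the tool carry_out, never from a script. Its argument "steps" is a list of rows, each a list of 2 entries, a list of its own where there are three numbers: the shift along the tool's x, y, z in cm, then the turn about the tool's z in degrees. In form: [[[x, y, z], twist], ...]. A call has 1 to 20 rows; each row is the pose to reach, as a shift and turn from the pose measured when the call began, along the tool's axes at that moment; what a row does not reach only later rows make up. A row lasts 1/10 s, in which the tool goes at most 50 mm and 8.59 degrees, less where a joint would pass 70% of its speed; a pose out of reach is approached as far as the arm can. A call with a gripper value outside its range is refused whole. "gripper" is the gripper's target within -1 to 1 (fully open at 1, half-way at 0, shut at -1), set as the call begins (left out, the last holds). The fingers move at their own pace and stop on an object; the grip force is fixed at half the most. Time passes only in rows, so rows that repeat a pose let the fingers close. It gives the time, the measured TCP pose, the force and the opening at its end, in the units of the state.
- r.sense(): the state, without advancing time (a new reading comes with each control period).
- r.capture(name): name is "side" or "top" or "wrist"; returns the picture (480x640x3 uint8, red, green, blue); there is no depth.
- r.calibration(name): a dict with "camera_matrix" (3x3 intrinsics, pixels), "world_from_camera" (4x4, takes a point from camera to world coordinates). Camera axes: x right, y up, looking along -z (the intrinsics and any distortion apply to the point x, -y, -z); pixel columns grow to the right and rows downward; lengths in m; the calibration is good to about 2 mm. A picture is of the moment at which its call begins: read the wrist's pose just before it. calibration takes no time and is no camera call; for the wrist camera it gives the pose at the moment of the call.
- r.finish_job(): hands the job in, once; it reports no verdict.
Trained networks look in the newest picture that a camera, given by its name, has taken for a name from the list of things; names that differ only in an ending like _2 or _b are one class to them, and where a whole thing is asked for, a point or a joint stands for the part that bears it (a point fixed in the world has none). Each returns a list of dicts, best first, with "confidence" (0 to 1); they miss things now and then, are a little off and sometimes report something else, mostly with a low value. They report only what shows in the picture. A call takes as long as a camera call. They do not tell look-alikes from the thing itself.
- r.cut_out(camera, target): "pixels" (480x640 bool, what is visible of it).
- r.place_of(camera, target): "centre" ([x, y, z] in m, in world coordinates, good to about 4 mm: a listed point, or the origin of a listed thing).
The state is a dict: "time_s": time; "joints": joint angles; "joint_velocities": joint speeds; "effort": joint torques, N m; "tcp_pos": TCP position; "ee_rot": TCP orientation; "wrist_force": force on the tool from outside, world axes, zero at the start; "moment": the same for the moment, N m; "gripper_width": opening from 0.0 (shut) to 1.0 (fully open).
Only numpy, scipy, OpenCV 4.12 (cv2) and the standard library are available. Lean on these libraries where they do the work, as an engineer would, in place of code of your own. Each camera call takes 0.05 s, during which the arm holds its last target. There are 200 camera calls.

TASK

Tighten the slotted clamp ring on the pressure vessel by turning it clockwise until its orange post and line reach the orange tab, then turn it on just far enough to bring the first slot that comes round over the lock hole in the blue ear. Then stand the blue-headed lock pin upright through that slot, fully home in the hole, and let go. Leave everything else standing where it is.

Things in the scene. Friction and masses are not known exactly. Their poses are not given: they have to be found in the camera images.
- vessel: Fixed steel pressure vessel: foot 140 mm across, body 100 mm across. Origin: centre of its underside, on the turning axis of the clamp ring; z up. A dark stem 24 mm across with a white cap 38 mm across stands on the axis, up to 137 mm above the bench. The orange tab, 12 mm wide, stands in the vessel's own +y direction, 93 to 103 mm from the axis, its top 88 mm above the bench.
- ring (a joint): Angle of the clamp ring in rad, growing clockwise seen from above. 0 = tight: orange line and post in line with the orange tab. Starts at -1.9 to -0.8. Steady friction of about 0.16 N m (3 N at a post); stays where it is left, does not move up or down. The first slot after tight reaches the lock hole at 0.2 to 0.75 rad; a joint stop lies well beyond.
- ring_top (a point): Centre of the clamp ring's top, 89 mm above the bench, on the axis; turns with the ring. Steel ring 170 mm across, 16 mm thick. Six open slots 15 mm wide, from the rim in to 66 mm from the axis, at 0, 60, 120, 180, 240, 300 degrees counter-clockwise from this point's x. Three upright posts (see orange_post) at 90 (orange), 210 and 330 degrees (black).
- orange_post (a point): Centre of the top of the ring's orange post; an orange line runs from it to the rim. All three posts are 16 mm across and 40 mm tall, tops 129 mm above the bench, 55 mm from the axis, 120 degrees apart: push them sideways with the fingertips to turn the ring.
- next_slot (a point): Middle of the slot that is the first to reach the lock hole after the ring is tight: 75 mm from the axis, level with the ring's top, 150 degrees clockwise from the orange post seen from above. (Another slot passes the hole before the ring is tight; that one does not count.)
- ear: Fixed blue lock ear, a block 52 mm (radial) by 42 mm, 34 to 70 mm above the bench, 49 to 101 mm from the axis, mostly under the ring; a white line on its outer end shows the direction of the hole. Origin on the bench on the ring's turning axis, x points from the axis to the hole, z up. Its direction varies.
- lock_hole (a point): Centre of the mouth of the lock hole in the blue ear: 13 mm bore, chamfered, 30 mm deep with a floor 40 mm above the bench; mouth 70 mm above the bench, 75 mm from the ring's axis; hidden under the ring until a slot is over it.
- pin: Loose steel lock pin, 140 mm long, 70 to 120 g, shaft 10 mm across with a tapered foot, blue round head 26 mm across over its top 34 mm. Origin: centre of its foot; z along the pin to the head. It starts upright in one of the stand's two sockets.
- pin_tip (a point): Centre of the pin's foot.
- pin_head (a point): On the pin's axis in the middle of its blue head, 123 mm above its foot; the place to grip it.
- stand: Fixed white pin stand, block 130 mm (its x) by 60 mm by 45 mm high. Origin: centre of its underside. Two 13 mm sockets, 32 mm deep, at x = -35 and +35 mm: one holds the pin, the other the stirring rod. It stands on the left or the right of the vessel.
- rod: Loose white stirring rod with a black end, 10 mm across and 185 mm long, upright in the other socket of the stand; leave it. Origin: centre of its foot.
- tiprack: Fixed blue tip rack, 130 mm (x) by 90 mm by 65 mm high, on the side opposite the stand. Origin: centre of its underside.
- amber: Loose amber bottle, 60 mm across, 190 mm tall, close to the vessel on the robot's side; leave it. Origin: centre of its underside.
- white_bottle: Loose white bottle with a blue cap, 64 mm across, 195 mm tall, close to the vessel on the far side; leave it. Origin: centre of its underside.
- beaker: Loose glass beaker, 72 mm across, 95 mm tall; leave it. Origin: centre of its underside.
- jar: Loose white jar with a red cap, 68 mm across, 80 mm tall; leave it. Origin: centre of its underside.
- cellbox: Loose yellow box, 120 by 80 by 50 mm high; leave it. Origin: centre of its underside.
Not all that is in view belongs to the job. There is more than one size of the vessel; the job needs the middle-sized.

How it is judged:
By the outcome, as a careful person would: the job done as asked, in the order asked, and still so for the second after the job is handed in, with the robot touching nothing.
It also fails if it takes over 72 s, if anything falls off the work surface, if the arm or the gripper's body presses on something with over 40 N, if the wrist force passes 120 N, or if a joint passes its speed limit or range.

## Working session

There is one attempt and no reset: what is moved stays moved. The work goes in short steps, Python scripts to look and compute and a tool call to move; the robot and the scene stay as the last step left them, time stands still between calls to the robot, and variables do not carry over. Pictures are saved under pics/ and viewed, about 8 in all and at most 12, crops included, and the job is handed in when it is done.

Besides the shell and the picture viewer there is one more tool, called as name([rows], argument=value, ...), one row to a line, values as JSON. carry_out: Moves the arm, as the interface text tells. Its arguments: {"type":"object","properties":{"steps":{"type":"array","items":{"type":"array"}},"gripper":{"type":"number"}},"required":["steps"]}

```bash
mkdir -p pics; cat > h.py <<'E'
import numpy as np, cv2
from station import r
def save(cam,name,crop=None,scale=1):
    im=r.capture(cam)
    if crop: im=im[crop[1]:crop[3],crop[0]:crop[2]]
    if scale!=1: im=cv2.resize(im,None,fx=scale,fy=scale,interpolation=cv2.INTER_CUBIC)
    cv2.imwrite('pics/'+name,im[:,:,::-1])
def cal(cam):
    c=r.calibration(cam); return np.array(c['camera_matrix']),np.array(c['world_from_camera'])
def proj(cam,p):
    K,T=cal(cam); q=np.linalg.inv(T)@np.r_[p,1]; u=K@[q[0],-q[1],-q[2]]; return u[:2]/u[2]
def back(cam,uv,z):
    K,T=cal(cam); d=np.linalg.inv(K)@[uv[0],uv[1],1]; d=T[:3,:3]@[d[0],-d[1],-d[2]]; o=T[:3,3]
    return o+d*(z-o[2])/d[2]
def places(cam,names,n=3):
    for t in names:
        print(cam,t,[(np.round(d['centre'],3).tolist(),round(d['confidence'],2),proj(cam,d['centre']).round().tolist()) for d in r.place_of(cam,t)[:n]])
E
python3 - <<'E'
from h import *
save('top','top1.png');save('side','side1.png')
print(r.sense()['time_s'],r.calibration('top')['world_from_camera'],r.calibration('side')['world_from_camera'],r.calibration('top').keys())
places('top',['vessel','ring_top','orange_post','next_slot','ear','lock_hole','pin','pin_head','stand','rod','tiprack','amber','white_bottle'])
places('side',['vessel','ring_top','orange_post','pin','pin_head','ear','stand'])
E
```

```text
0.1 [[ 1.74441245e-02  9.97494369e-01 -6.85615555e-02  4.09572639e-01]
 [-9.99821472e-01  1.69046091e-02 -8.44143454e-03  7.76038601e-04]
 [-7.26127713e-03  6.86965688e-02  9.97611174e-01  1.46122868e+00]
 [ 0.00000000e+00  0.00000000e+00  0.00000000e+00  1.00000000e+00]] [[ 0.99964888  0.00749624 -0.02541518  0.47482585]
 [-0.02348055  0.69509344 -0.71853585 -1.05407955]
 [ 0.01227961  0.71888032  0.6950254   1.12671477]
 [ 0.          0.          0.          1.        ]] dict_keys(['camera_matrix', 'world_from_camera'])
top vessel [([0.576, -0.052, -0.003], 0.77, [349.0, 221.0]), ([0.721, 0.283, -0.003], 0.72, [210.0, 158.0]), ([0.507, 0.137, -0.001], 0.67, [269.0, 249.0])]
top ring_top [([0.576, -0.054, 0.087], 0.95, [352.0, 216.0]), ([0.305, -0.297, 0.119], 0.92, [464.0, 343.0]), ([0.509, 0.131, 0.066], 0.72, [269.0, 246.0])]
top orange_post [([0.338, -0.236, 0.166], 0.85, [439.0, 328.0]), ([0.516, 0.169, 0.091], 0.68, [251.0, 242.0]), ([0.643, -0.09, 0.092], 0.68, [368.0, 187.0])]
top next_slot [([0.642, -0.088, 0.09], 0.96, [367.0, 187.0]), ([0.525, 0.08, 0.064], 0.75, [291.0, 
[... 840 characters left out ...]
0])]
side ring_top [([0.309, -0.302, 0.114], 0.93, [227.0, 349.0]), ([0.509, 0.133, 0.065], 0.8, [322.0, 221.0]), ([0.572, -0.051, 0.093], 0.56, [351.0, 265.0])]
side orange_post [([0.542, -0.006, 0.13], 0.78, [338.0, 240.0]), ([0.338, -0.234, 0.165], 0.62, [242.0, 306.0]), ([0.52, 0.17, 0.092], 0.62, [326.0, 204.0])]
side pin [([0.593, -0.35, 0.01], 0.87, [367.0, 396.0]), ([0.34, 0.279, -0.002], 0.72, [261.0, 205.0])]
side pin_head [([0.594, -0.344, 0.134], 0.91, [371.0, 358.0]), ([0.571, -0.055, 0.001], 0.31, [349.0, 292.0])]
side ear [([0.575, -0.052, 0.002], 0.75, [351.0, 291.0]), ([0.737, -0.086, -0.004], 0.46, [419.0, 303.0])]
side stand [([0.553, -0.353, 0.002], 0.89, [348.0, 400.0])]
```

View pics/top1.png

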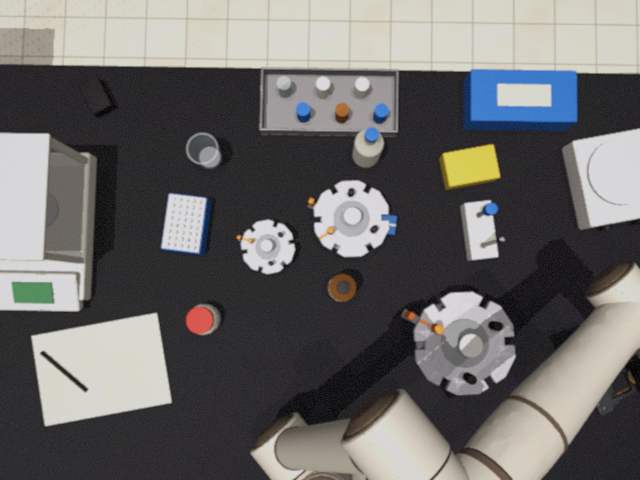

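View pics/side1.png

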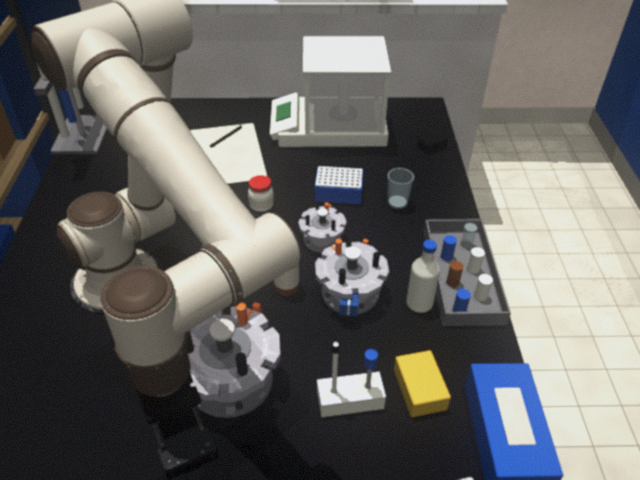

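The top view shows three vessels: large (464,343), middle (352,218) and small (267,246). The middle one fits: its ring is about 170 mm across and it has the blue ear at (388,224). The orange tab is at (311,202) and the orange post at (330,230). The pin's blue head is at (490,209) with the rod beside it, and the amber bottle (342,288) and white bottle (368,148) stand close by. I'll enlarge it to confirm.

```bash
python3 - <<'E'
from h import *
save('top','crop1.png',(290,120,510,285),3.6)
print(r.sense()['tcp_pos'],r.sense()['ee_rot'],r.sense()['time_s'])
c=np.array([.575,-.053])
for uv,z in [((352,216),.137),((311,202),.088),((330,230),.129),((390,224),.07)]:
    p=back('top',uv,z); d=p[:2]-c; print(uv,p.round(3),np.hypot(*d).round(3),np.degrees(np.arctan2(d[1],d[0])).round(1))
E
```

```text
[ 0.27174306 -0.56280254  0.22252791] [[-9.00542179e-01 -4.34768655e-01 -3.46107583e-05]
 [-4.34768656e-01  9.00542177e-01  5.18934008e-05]
 [ 8.60682362e-06  6.17798691e-05 -9.99999998e-01]] 1.15
(352, 216) [ 0.571 -0.053  0.137] 0.004 174.4
(311, 202) [0.607 0.037 0.088] 0.096 70.4
(330, 230) [ 0.541 -0.006  0.129] 0.058 125.8
(390, 224) [ 0.563 -0.141  0.07 ] 0.089 -97.9
```

View pics/crop1.png

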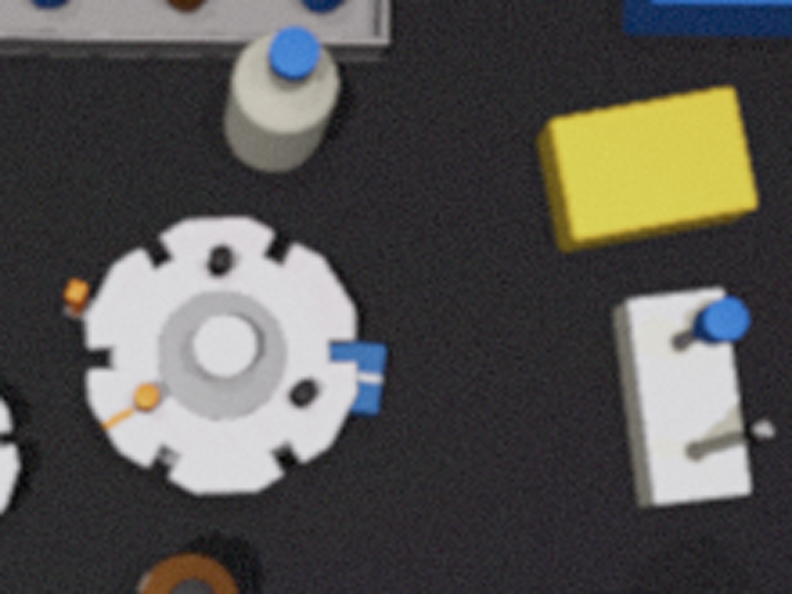

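The crop confirms the middle-sized vessel: blue ear with white line at crop (370,377), tab (76,293), orange post (147,396) and the blue pin head (723,319). The post sits at about 124°, the tab about 69° and the ear about -97°. That gives ring ≈ -0.95 rad and lock ≈ +0.27 rad, both in the stated ranges. Plan: with the fingers shut behind the orange post and the jaw axis along world y, push in +x.

carry_out([
  [[0, 0, -3.75], 0],
  [[-4.6, 4, -3.75], 4],
  [[-9.2, 8, -3.75], 8],
  [[-13.8, 12, -3.75], 12],
  [[-18.4, 16, -3.75], 16],
  [[-23, 20, -3.75], 20],
  [[-27.6, 24, -3.75], 24],
  [[-32.2, 28, -3.75], 25.8],
  [[-36.8, 32, -3.75], 25.8],
  [[-41.5, 36, -3.75], 25.8],
  [[-46.2, 39.9, -3.75], 25.8],
  [[-46.2, 39.9, -3.75], 25.8],
  [[-46.2, 39.9, -3.75], 25.8],
  [[-46.2, 39.9, -3.75], 25.8],
  [[-46.2, 39.9, -3.75], 25.8],
], gripper=-1)

```text
time_s: 2.65
tcp_pos: [0.5148, -0.0011, 0.2598]
ee_rot: [[-1.0, -0.002, -0.0], [-0.002, 1.0, -0.0], [0.0, -0.0, -1.0]]
wrist_force: [-0.1, 0.1, -0.1]
gripper_width: 0.004
```

```bash
python3 - <<'E'
from h import *
save('wrist','w1.png'); print(cal('wrist')[1].round(3).tolist())
places('wrist',['ring_top','orange_post','vessel','ear','next_slot'],2)
E
```

```text
[[0.001, -0.96, -0.281, 0.436], [1.0, 0.0, 0.002, -0.002], [-0.002, -0.281, 0.96, 0.421], [0.0, 0.0, 0.0, 1.0]]
wrist ring_top [([0.571, -0.052, 0.089], 0.9, [272.0, 282.0]), ([0.506, 0.129, 0.065], 0.62, [451.0, 213.0])]
wrist orange_post [([0.518, 0.17, 0.094], 0.96, [504.0, 231.0]), ([0.54, -0.008, 0.127], 0.66, [316.0, 266.0])]
wrist vessel [([0.508, 0.13, 0.001], 0.84, [433.0, 204.0]), ([0.573, -0.057, -0.002], 0.69, [279.0, 256.0])]
wrist ear []
wrist next_slot [([0.521, 0.081, 0.064], 0.76, [403.0, 227.0]), ([0.341, 0.274, -0.004], 0.75, [580.0, 48.0])]
```

View pics/w1.png

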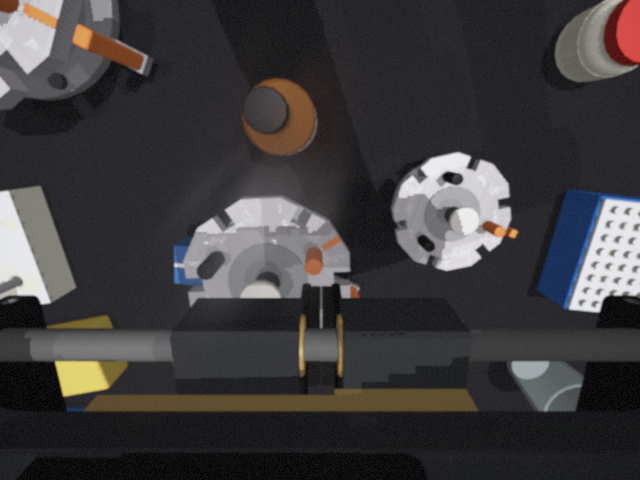

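The wrist view shows the shut fingertips at about (320,310), just on the robot's side of the orange post (314,262), with the amber bottle at (280,115) clear. Going down and starting the push, stopping short of the lock angle.

carry_out([
  [[0, 0, 4], 0],
  [[0, 0, 8], 0],
  [[0, 0, 12], 0],
  [[0, 0, 15.8], 0],
  [[0, 0, 15.8], 0],
  [[-1, 0, 15.8], 0],
  [[-1.7, 0, 15.8], 0],
  [[-2.4, 0, 15.8], 0],
  [[-3.1, 0, 15.8], 0],
  [[-3.8, 0, 15.8], 0],
  [[-4.5, 0, 15.8], 0],
  [[-5.2, 0, 15.8], 0],
  [[-5.9, 0, 15.8], 0],
  [[-6.3, 0, 15.8], 0],
  [[-6.5, 0, 15.8], 0],
  [[-6.5, 0, 15.8], 0],
])

```text
time_s: 4.55
tcp_pos: [0.5799, -0.0045, 0.1034]
ee_rot: [[-1.0, 0.003, 0.003], [0.003, 1.0, 0.0], [-0.003, 0.0, -1.0]]
wrist_force: [-1.0, -0.9, 1.1]
gripper_width: 0.007
```

carry_out([
  [[1, 0, 0], 0],
  [[1, 0, -5], 0],
  [[1, 0, -10], 0],
  [[1, 0, -15], 0],
  [[3, 0, -20], 0],
  [[8, -2, -20], 0],
  [[13, -4.5, -20], 0],
  [[15, -8, -20], 0],
  [[15, -8, -20], 0],
  [[15, -8, -20], 0],
])

```text
time_s: 5.55
tcp_pos: [0.429, -0.0845, 0.3039]
ee_rot: [[-1.0, 0.004, 0.007], [0.004, 1.0, 0.001], [-0.007, 0.001, -1.0]]
wrist_force: [0.4, -1.1, 0.5]
gripper_width: 0.001
```

```bash
python3 - <<'E'
from h import *
save('wrist','w2.png')
for cam in('wrist','top','side'):
    if cam!='wrist': r.capture(cam)
    places(cam,['ring_top','orange_post','next_slot','ear','lock_hole','vessel'],2)
print(r.sense()['tcp_pos'],r.sense()['time_s'])
np.save('w2.npy',cal('wrist')[1])
E
```

```text
wrist ring_top [([0.305, -0.301, 0.116], 0.83, [79.0, 87.0]), ([0.504, 0.129, 0.062], 0.64, [497.0, 272.0])]
wrist orange_post [([0.339, -0.234, 0.169], 0.76, [128.0, 124.0]), ([0.522, 0.168, 0.091], 0.69, [541.0, 295.0])]
wrist next_slot [([0.522, 0.08, 0.066], 0.96, [456.0, 287.0]), ([0.727, 0.285, 0.002], 0.2, [561.0, 394.0])]
wrist ear []
wrist lock_hole []
wrist vessel [([0.508, 0.13, -0.002], 0.94, [476.0, 258.0]), ([0.303, -0.299, -0.002], 0.7, [143.0, 100.0])]
top ring_top [([0.573, -0.055, 0.087], 0.88, [352.0, 218.0]), ([0.306, -0.298, 0.117], 0.88, [464.0, 342.0])]
top orange_post [([0.521, 0.168, 0.092], 0.64, [251.0, 239.0]), ([0.338, -0.232, 0.164], 0.58, [438.0, 328.0])]
top next_slot [([0.578, -0.127, 0.093], 0.94, [385.0, 216.0]), ([0.523, 0.082, 0.062], 0.93, [291.0, 240.0])]
top ear [([0.596, -0.005, 0.131], 0.61, [330.0, 205.0])]
top lock_hole [([0.591, -0.35, 0.011], 0.66, [477.0, 216.0])]
top vessel [([0.508, 0.134, 0.0], 0.94, [270.0, 248.0]), ([0.307, -0.3, 0.0], 0.7, [454.0, 338.0])]
side ring_top [([0.512, 0.134, 0.06], 0.97, [323.0, 222.0]), ([0.306, -0.303, 0.114], 0.62, [225.0, 349.0])]
side orange_post [([0.334, -0.238, 0.166], 0.92, [240.0, 307.0]), ([0.518, 0.168, 0.094], 0.73, [325.0, 204.0])]
side next_slot [([0.313, -0.396, 0.118], 0.96, [224.0, 388.0]), ([0.576, -0.132, 0.091], 0.83, [355.0, 292.0])]
side ear []
side lock_hole [([0.595, -0.006, 0.129], 0.56, [360.0, 240.0]), ([0.562, -0.128, 0.071], 0.55, [348.0, 296.0])]
side vessel [([0.51, 0.136, 0.002], 0.91, [322.0, 238.0]), ([0.572, -0.054, -0.002], 0.67, [349.0, 293.0])]
[ 0.42917034 -0.08412393  0.3030211 ] 6.6
```

View pics/w2.png

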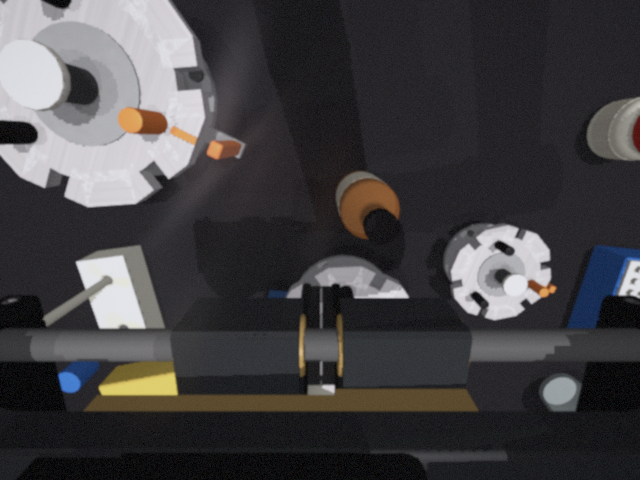

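The wrist camera looks back toward the robot, so the ring is hidden behind the fingers at (320,310) from here. I'll move the hand past the ring so the camera is straight over ear, slot and tab.

carry_out([
  [[-5, 0, 0], 0],
  [[-10, 0, 0], 0],
  [[-15, -1, 0], 0],
  [[-20, -2, 0], 0],
  [[-24, -2.5, 0], 0],
  [[-24, -2.5, 0], 0],
  [[-24, -2.5, 0], 0],
  [[-24, -2.5, 0], 0],
])

```text
time_s: 7.4
tcp_pos: [0.6683, -0.1098, 0.3042]
ee_rot: [[-1.0, 0.003, 0.003], [0.003, 1.0, -0.0], [-0.003, -0.0, -1.0]]
wrist_force: [-0.7, 0.2, 0.0]
gripper_width: 0.005
```

```bash
python3 - <<'E'
from h import *
save('wrist','w3.png')
places('wrist',['ring_top','orange_post','next_slot','ear','lock_hole','vessel'],2)
print(r.sense()['tcp_pos'],r.sense()['time_s'],cal('wrist')[0])
E
```

```text
wrist ring_top [([0.505, 0.131, 0.062], 0.89, [557.0, 52.0]), ([0.57, -0.054, 0.086], 0.6, [376.0, 119.0])]
wrist orange_post [([0.597, -0.003, 0.127], 0.92, [436.0, 147.0]), ([0.519, 0.168, 0.092], 0.72, [613.0, 61.0])]
wrist next_slot [([0.522, 0.081, 0.066], 0.8, [507.0, 70.0]), ([0.576, -0.129, 0.088], 0.7, [301.0, 125.0])]
wrist ear [([0.574, -0.128, 0.09], 0.71, [302.0, 124.0])]
wrist lock_hole [([0.564, -0.135, 0.071], 0.84, [296.0, 114.0])]
wrist vessel [([0.571, -0.055, -0.0], 0.92, [365.0, 123.0]), ([0.51, 0.13, 0.001], 0.91, [523.0, 68.0])]
[ 0.66860032 -0.10964888  0.30467464] 7.75 [[356.30385671   0.         320.74795338]
 [  0.         356.30385671 246.22023983]
 [  0.           0.           1.        ]]
```

View pics/w3.png

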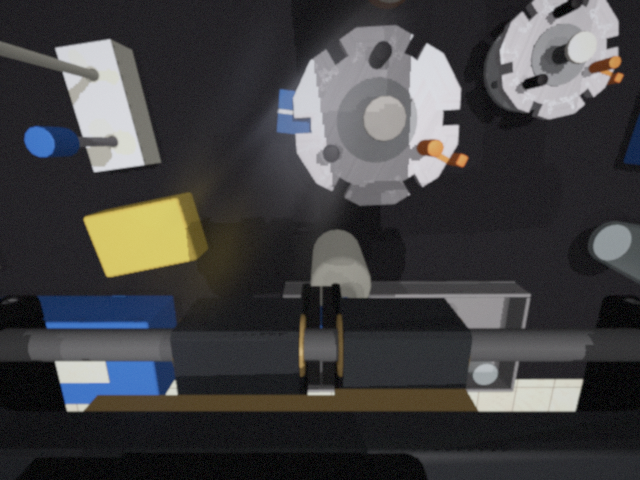

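The wrist view shows the ear at (293,111), the slot at (300,125) nearly over it, and the orange post (435,148) near the tab (462,160). I'll warp it onto the ring plane to measure the angles.

```bash
cat > warp.py <<'E'
from h import *
def warp(cam,im,z,c,half,px):
    n=int(2*half/px); pts=np.float32([[0,0],[n,0],[n,n],[0,n]])
    w=[(c[0]+half-v*px,c[1]+half-u*px) for u,v in pts]   # up=+x, right=-y
    src=np.float32([proj(cam,[x,y,z]) for x,y in w])
    return cv2.warpPerspective(im,cv2.getPerspectiveTransform(src,pts),(n,n),flags=cv2.INTER_CUBIC)
E
python3 - <<'E'
from warp import *
im=r.capture('wrist'); c=(.572,-.053)
a=warp('wrist',im,.089,c,.11,.00055); b=warp('wrist',im,.070,c,.11,.00055)
out=np.hstack([a,b]); print(out.shape); cv2.imwrite('pics/warp.png',out[:,:,::-1])
np.save('a.npy',a);np.save('b.npy',b)
E
```

```text
(400, 800, 3)
```

View pics/warp.png

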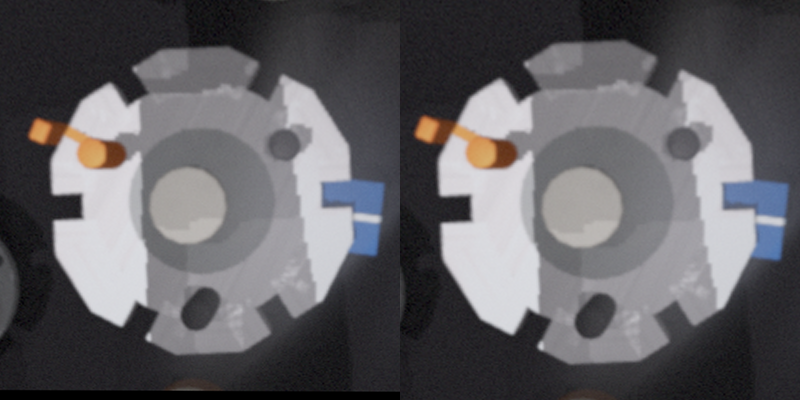

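```bash
cat > ang.py <<'E'
from warp import *
def angles(a,b,c=(.572,-.053),px=.00055):
    g=a.astype(int).mean(2); n=a.shape[0]
    def polar(img,cu,cv,r,t): # t world angle deg
        t=np.radians(t); u=cu-r/px*np.sin(t); v=cv-r/px*np.cos(t)
        return cv2.remap(img.astype(np.float32),u.astype(np.float32),v.astype(np.float32),cv2.INTER_LINEAR)
    # rim centre: white ring edges
    best=None
    for cu in np.arange(196,206,.5):
        for cv_ in np.arange(196,206,.5):
            t=np.arange(0,360,2.)
            s=np.median(polar(g,cu,cv_,.081,t)-polar(g,cu,cv_,.089,t)); s=(polar(g,cu,cv_,.083,t)>90).sum()-(polar(g,cu,cv_,.0875,t)>90).sum()
            if best is None or s>best[0]: best=(s,cu,cv_)
    s,cu,cv_=best; print('centre',best,'world',c[0]+.11-cv_*px,c[1]+.11-cu*px)
    t=np.arange(-180,180,.25)
    res=[]
    for k in range(5):
        pr=np.mean([polar(g,cu,cv_,q,t) for q in (.072,.075,.078)],0)
    m=pr<0.5*(60+np.percentile(pr,50))
    i=np.flatnonzero(np.diff(np.r_[0,m.astype(int),0]))
    print('dark',[(t[x],t[min(y,len(t))-1]) for x,y in i.reshape(-1,2) if y-x>16])
    # ear
    B=b.astype(int); blue=(B[...,2]-B[...,0]>40); v,u=np.nonzero(blue)
    rr=np.hypot(u-cu,v-cv_)*px; th=np.degrees(np.arctan2(-(u-cu),-(v-cv_)))
    for lo,hi in((.088,.092),(.092,.096),(.096,.1)):
        q=th[(rr>lo)&(rr<hi)&(th<-60)&(th>-130)]; print('ear',lo,q.min(),q.max(),(q.min()+q.max())/2)
E
python3 -c "
from ang import *
angles(np.load('a.npy'),np.load('b.npy'))"
```

```text
centre (np.int64(133), np.float64(203.0), np.float64(200.5)) world 0.5717249999999999 -0.05465000000000001Traceback (most recent call last):
  File "<string>", line 3, in <module>
    angles(np.load('a.npy'),np.load('b.npy'))
    ~~~~~~^^^^^^^^^^^^^^^^^^^^^^^^^^^^^^^^^^^
  File "ang.py", line 20, in angles
    i=np.flatnonzero(np.diff(np.r_[0,m.astype(int),0]))
                             ~~~~~^^^^^^^^^^^^^^^^^^^
    res = self.concatenate(tuple(objs), axis=axis)
ValueError: all the input arrays must have same number of dimensions, but the array at index 0 has 1 dimension(s) and the array at index 1 has 2 dimension(s)
```

```bash
sed -i 's/cv2.INTER_LINEAR)/cv2.INTER_LINEAR).ravel()/; s/    for k in range(5):/    if 1:/' ang.py
python3 -c "
from ang import *
angles(np.load('a.npy'),np.load('b.npy'))"
```

```text
centre (np.int64(133), np.float64(203.0), np.float64(200.5)) world 0.5717249999999999 -0.05465000000000001
dark [(np.float64(-153.0), np.float64(-142.5)), (np.float64(-32.25), np.float64(-21.0)), (np.float64(-16.25), np.float64(5.0)), (np.float64(26.75), np.float64(38.0)), (np.float64(87.5), np.float64(97.5)), (np.float64(147.25), np.float64(157.75))]
ear 0.088 -110.63971917180105 -83.00807465333222 -96.82389691256662
ear 0.092 -109.99766337613787 -83.6786369683361 -96.83815017223698
ear 0.096 -109.5217302759202 -84.25680613798832 -96.88926820695426
```

Slot is at -87.4°, ear at -96.85° and tab about 67°. The ring has passed tight and needs about 9.4° more, which is a push to TCP x ≈ 0.5875.

carry_out([
  [[4, 4, 0], 0],
  [[8, 8, 0], 0],
  [[10.9, 10.6, 0], 0],
  [[10.9, 10.6, 0], 0],
  [[10.9, 10.6, 5], 0],
  [[10.9, 10.6, 10], 0],
  [[10.9, 10.6, 15], 0],
  [[10.9, 10.6, 20.2], 0],
  [[10.9, 10.6, 20.2], 0],
  [[10, 10.6, 20.2], 0],
  [[9.3, 10.6, 20.2], 0],
  [[8.8, 10.6, 20.2], 0],
  [[8.5, 10.6, 20.2], 0],
  [[8.3, 10.6, 20.2], 0],
  [[8.15, 10.6, 20.2], 0],
  [[8.1, 10.6, 20.2], 0],
  [[8.1, 10.6, 20.2], 0],
])

```text
time_s: 9.5
tcp_pos: [0.5869, -0.0056, 0.1043]
ee_rot: [[-1.0, 0.004, -0.0], [0.004, 1.0, -0.002], [0.0, -0.002, -1.0]]
wrist_force: [-6.6, -5.2, 4.1]
gripper_width: 0.006
```

carry_out([
  [[1.5, 0, 0], 0],
  [[1.5, 0, -5], 0],
  [[1.5, 0, -10], 0],
  [[1.5, 0, -15], 0],
  [[1.5, 0, -20], 0],
  [[-2.5, -4, -20], 0],
  [[-7, -8.5, -20], 0],
  [[-8.1, -12.6, -20], 0],
  [[-8.1, -12.6, -20], 0],
  [[-8.1, -12.6, -20], 0],
  [[-8.1, -12.6, -20], 0],
])

```text
time_s: 10.6
tcp_pos: [0.6675, -0.1311, 0.306]
ee_rot: [[-1.0, 0.004, 0.002], [0.004, 1.0, -0.002], [-0.002, -0.002, -1.0]]
wrist_force: [-0.2, 0.7, -0.2]
gripper_width: 0.01
```

```bash
python3 - <<'E'
from ang import *
im=r.capture('wrist'); c=(.572,-.053)
a=warp('wrist',im,.089,c,.11,.00055); b=warp('wrist',im,.070,c,.11,.00055)
angles(a,b)
f=cv2.resize(np.hstack([a[120:280,280:400],b[120:280,280:400]]),None,fx=3,fy=3,interpolation=cv2.INTER_CUBIC); cv2.imwrite('pics/slot2.png',f[:,:,::-1])
places('wrist',['next_slot','lock_hole','pin_head','pin','stand'],2)
r.capture('side');places('side',['pin_head','next_slot','stand'],1)
r.capture('top');places('top',['pin_head','pin','stand'],1)
print(r.sense()['tcp_pos'],r.sense()['time_s'])
E
```

```text
centre (np.int64(136), np.float64(200.5), np.float64(201.0)) world 0.5714499999999999 -0.05327500000000001
dark [(np.float64(-162.5), np.float64(-151.75)), (np.float64(-102.0), np.float64(-92.75)), (np.float64(-43.0), np.float64(-31.75)), (np.float64(17.5), np.float64(27.5)), (np.float64(77.5), np.float64(87.5)), (np.float64(138.0), np.float64(147.75))]
ear 0.088 -110.40988283380399 -82.85287879898772 -96.63138081639585
ear 0.092 -109.89543133476565 -83.15044200723345 -96.52293667099954
ear 0.096 -109.31317422365636 -83.78597050900842 -96.5495723663324
wrist next_slot [([0.523, 0.08, 0.064], 0.58, [525.0, 73.0]), ([0.562, -0.127, 0.09], 0.56, [324.0, 113.0])]
wrist lock_hole [([0.566, -0.132, 0.073], 0.6, [319.0, 118.0])]
wrist pin_head [([0.589, -0.343, 0.131], 0.72, [86.0, 142.0])]
wrist pin [([0.59, -0.346, 0.135], 0.73, [80.0, 143.0]), ([0.593, -0.344, 0.013], 0.69, [146.0, 145.0])]
wrist stand [([0.559, -0.356, -0.001], 0.84, [139.0, 116.0])]
side pin_head [([0.59, -0.349, 0.132], 0.63, [369.0, 361.0])]
side next_slot [([0.315, -0.395, 0.116], 0.94, [225.0, 388.0])]
side stand [([0.556, -0.352, 0.0], 0.97, [349.0, 400.0])]
top pin_head [([0.591, -0.347, 0.136], 0.62, [489.0, 209.0])]
top pin [([0.591, -0.351, 0.01], 0.57, [477.0, 216.0])]
top stand [([0.553, -0.351, 0.001], 0.78, [476.0, 233.0])]
[ 0.66741831 -0.13142895  0.30440212] 11.3
```

View pics/slot2.png

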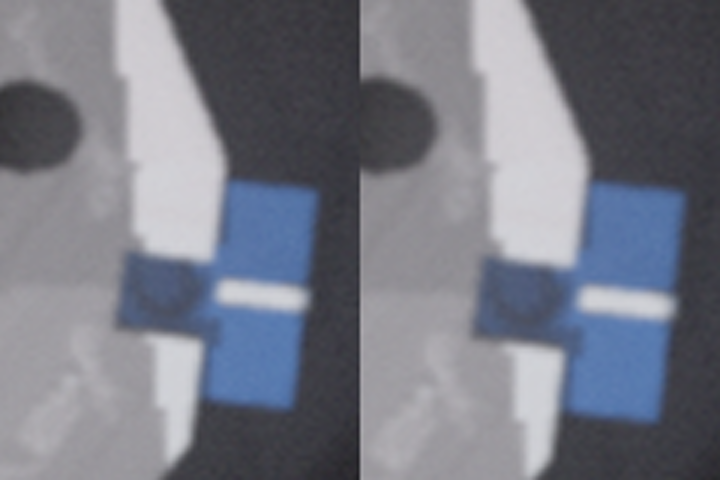

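Crop: the dark hole circle at (165,290) sits centred in the slot (250–332 in rows), in line with the white line. Slot is -97.3° and ear about -96.7°, so the offset is under 1 mm. The hole is at about (0.563, -0.128). Next I fetch the pin, with its head at about (0.590, -0.347).

carry_out([
  [[2, -5, 0], 0],
  [[4, -10, 0], 0],
  [[6, -15, 2], 0],
  [[7.7, -20, 4], 0],
  [[7.7, -21.6, 5], 0],
  [[7.7, -21.6, 5], 0],
  [[7.7, -21.6, 5], 0],
  [[7.7, -21.6, 5], 0],
  [[7.7, -21.6, 8], 0],
  [[7.7, -21.6, 11], 0],
  [[7.7, -21.6, 14], 0],
  [[7.7, -21.6, 16.5], 0],
  [[7.7, -21.6, 18.4], 0],
  [[7.7, -21.6, 18.4], 0],
  [[7.7, -21.6, 18.4], 0],
], gripper=1)

```text
time_s: 12.8
tcp_pos: [0.5907, -0.3468, 0.1222]
ee_rot: [[-1.0, 0.002, 0.001], [0.002, 1.0, -0.003], [-0.001, -0.003, -1.0]]
wrist_force: [-0.0, 0.5, 0.3]
gripper_width: 1.0
```

carry_out([
  [[0, 0, 0], 0],
  [[0, 0, 0], 0],
  [[0, 0, 0], 0],
  [[0, 0, 0], 0],
  [[0, 0, 0], 0],
  [[0, 0, 0], 0],
  [[0, 0, 0], 0],
  [[0, 0, 0], 0],
], gripper=-1)

```text
time_s: 13.6
tcp_pos: [0.5906, -0.3469, 0.1221]
ee_rot: [[-1.0, 0.002, 0.001], [0.002, 1.0, -0.003], [-0.001, -0.003, -1.0]]
wrist_force: [-0.1, 0.1, -0.1]
gripper_width: 0.357
```

carry_out([
  [[0, 0, 0], 0],
  [[0, 0, 0], 0],
  [[0, 0, 0], 0],
  [[0, 0, 0], 0],
])

```text
time_s: 14.0
tcp_pos: [0.5906, -0.3469, 0.1221]
ee_rot: [[-1.0, 0.002, 0.001], [0.002, 1.0, -0.003], [-0.001, -0.003, -1.0]]
wrist_force: [-0.0, -0.7, -0.1]
gripper_width: 0.292
```

Width 0.292 is about 25.5 mm, so the head is gripped. Lifting and moving to above the hole: foot well clear (rise 13 cm), y +21.9, x -2.75 cm.

carry_out([
  [[0, 0, -2], 0],
  [[0, 0, -4.5], 0],
  [[0, 0, -8], 0],
  [[0, 0, -12], 0],
  [[0, 0, -14], 0],
  [[0.7, 4, -14], 0],
  [[1.4, 9, -14], 0],
  [[2.1, 14, -14], 0],
  [[2.75, 18, -14], 0],
  [[2.75, 21, -14], 0],
  [[2.75, 21.9, -14], 0],
  [[2.75, 21.9, -14], 0],
  [[2.75, 21.9, -14], 0],
  [[2.75, 21.9, -14], 0],
])

```text
time_s: 15.4
tcp_pos: [0.5635, -0.1285, 0.261]
ee_rot: [[-1.0, 0.004, 0.0], [0.004, 1.0, -0.003], [-0.0, -0.003, -1.0]]
wrist_force: [0.3, -0.0, -1.3]
gripper_width: 0.286
```

```bash
python3 - <<'E'
from h import *
for cam in('side','top','wrist'):
    im=r.capture(cam)
    if cam=='side': cv2.imwrite('pics/s4.png',cv2.resize(im[180:340,270:430],None,fx=3.6,fy=3.6,interpolation=cv2.INTER_CUBIC)[:,:,::-1])
    places(cam,['pin','pin_tip','pin_head','next_slot','lock_hole'],1)
s=r.sense();print(s['tcp_pos'],s['time_s'],s['gripper_width'])
for cam in('side','top'):
    print(cam,'hole',proj(cam,[.563,-.128,.089]),'axis',proj(cam,[.5716,-.0535,.137]))
E
```

```text
side pin [([0.561, -0.129, 0.088], 0.62, [348.0, 292.0])]
side pin_tip [([0.344, 0.281, 0.001], 0.72, [262.0, 203.0])]
side pin_head []
side next_slot [([0.316, -0.396, 0.116], 0.89, [226.0, 388.0])]
side lock_hole [([0.564, -0.129, 0.072], 0.66, [349.0, 296.0])]
top pin []
top pin_tip []
top pin_head [([0.55, -0.35, -0.001], 0.58, [476.0, 234.0])]
top next_slot [([0.565, -0.126, 0.092], 0.9, [384.0, 222.0])]
top lock_hole [([0.569, -0.131, 0.07], 0.49, [386.0, 221.0])]
wrist pin [([0.56, -0.127, 0.15], 0.9, [321.0, 240.0])]
wrist pin_tip [([0.558, -0.124, 0.152], 0.79, [326.0, 238.0])]
wrist pin_head [([0.56, -0.123, 0.271], 0.86, [329.0, 308.0])]
wrist next_slot [([0.523, 0.081, 0.065], 0.81, [531.0, 180.0])]
wrist lock_hole [([0.564, -0.132, 0.07], 0.63, [316.0, 223.0])]
[ 0.56346914 -0.12734978  0.26136422] 16.3 0.29150192024106614
side hole [348.57223939 290.84039064] axis [351.50122132 252.14525677]
top hole [385.0434035  222.87402139] axis [352.40659722 215.84618755]
```

View pics/s4.png

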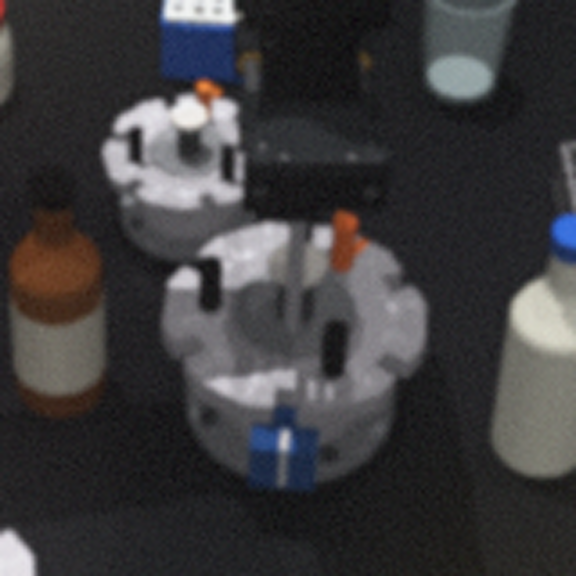

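The pin hangs from the gripper: the shaft runs from about (302,225) to (292,330) in the crop, slot and ear below at (285,415). I'll measure its tip and tilt from the side pixels (x) and wrist pixels (y).

```bash
python3 - <<'E'
from h import *
ims=r.capture('side').astype(int); imw=r.capture('wrist')
for z in (.15,.17,.19,.21,.23): print(z,'side',proj('side',[.5635,-.128,z]).round(1),'wrist',proj('wrist',[.5635,-.128,z]).round(1))
r.capture('side')
for cam in('side','wrist'):
  for t in('pin',):
    L=r.cut_out(cam,t)
    for d in L[:2]:
        m=d['pixels']; v=np.flatnonzero(m.any(1)); print(cam,t,round(d['confidence'],2),m.sum(),[(int(x),round(float(np.flatnonzero(m[x]).mean()),1),int(m[x].sum())) for x in v[::4]])
out=np.hstack([cv2.resize(ims[235:285,330:375].astype(np.uint8),(360,400),interpolation=cv2.INTER_CUBIC),cv2.resize(imw[190:320,270:370],(308,400),interpolation=cv2.INTER_CUBIC)])
cv2.imwrite('pics/t5.png',out[:,:,::-1])
E
```

```text
0.15 side [349.9 272.1] wrist [320.1 243.4]
0.17 side [350.3 265.6] wrist [320.  250.8]
0.19 side [350.7 259.1] wrist [319.8 259.4]
0.21 side [351.1 252.4] wrist [319.5 269.4]
0.23 side [351.5 245.5] wrist [319.3 281.3]
side pin 0.55 107 [(242, 352.0, 3), (246, 352.0, 5), (250, 351.5, 4), (254, 351.0, 3), (258, 351.0, 3), (262, 350.5, 4), (266, 350.5, 4)]
wrist pin 0.76 3007 [(240, 320.5, 2), (244, 320.0, 13), (248, 320.0, 13), (252, 320.0, 15), (256, 320.5, 16), (260, 320.5, 16), (264, 320.0, 17), (268, 320.5, 16), (272, 321.0, 17), (276, 320.5, 18), (280, 320.5, 20), (284, 320.5, 30), (288, 320.5, 40), (292, 320.0, 45), (296, 320.0, 49), (300, 320.0, 51), (304, 320.5, 52), (308, 320.5, 54), (312, 320.5, 56), (316, 320.0, 57), (320, 320.5, 58), (324, 320.5, 60), (328, 320.5, 58)]
```

View pics/t5.png

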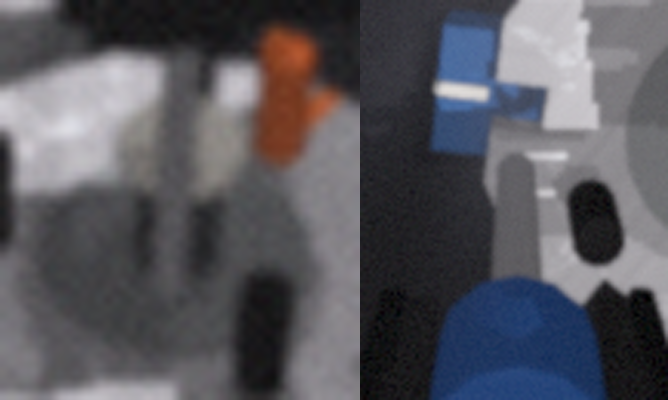

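Right half (wrist): the pin is upright with its foot near image (320,241), and left half (side): the shaft is at column 351. Both match a vertical pin over (0.5635, -0.128) within about 1 mm. Lowering it slowly.

carry_out([
  [[0, 0, 2], 0],
  [[0, 0, 4], 0],
  [[0, 0, 5.5], 0],
  [[0, 0, 6.5], 0],
  [[0, 0, 7.2], 0],
  [[0, 0, 7.8], 0],
  [[0, 0, 8.4], 0],
  [[0, 0, 9], 0],
  [[0, 0, 9], 0],
])

```text
time_s: 17.45
tcp_pos: [0.5631, -0.1276, 0.1706]
ee_rot: [[-1.0, 0.002, -0.001], [0.002, 1.0, -0.003], [0.001, -0.003, -1.0]]
wrist_force: [-0.3, 0.3, -1.6]
gripper_width: 0.294
```

The foot is 8 mm into the hole with no force. Carrying on to the floor.

carry_out([
  [[0, 0, 0.5], 0],
  [[0, 0, 1], 0],
  [[0, 0, 1.4], 0],
  [[0, 0, 1.7], 0],
  [[0, 0, 1.9], 0],
  [[0, 0, 2.05], 0],
  [[0, 0, 2.05], 0],
])

```text
time_s: 18.15
tcp_pos: [0.563, -0.1277, 0.1499]
ee_rot: [[-1.0, 0.002, -0.001], [0.002, 1.0, -0.003], [0.001, -0.003, -1.0]]
wrist_force: [0.0, -0.4, -0.8]
gripper_width: 0.289
```

carry_out([
  [[0, 0, 0], 0],
  [[0, 0, 0], 0],
  [[0, 0, 0], 0],
  [[0, 0, 0], 0],
  [[0, 0, 0], 0],
  [[0, 0, 0], 0],
  [[0, 0, -1], 0],
  [[0, 0, -3], 0],
  [[0, 0, -6], 0],
  [[0, 0, -10], 0],
  [[0, 0, -15], 0],
  [[-4, 0, -17], 0],
  [[-8, 0, -17], 0],
  [[-12, 0, -17], 0],
  [[-12, 0, -17], 0],
  [[-12, 0, -17], 0],
], gripper=0.3)

```text
time_s: 19.75
tcp_pos: [0.6835, -0.1274, 0.3185]
ee_rot: [[-1.0, 0.002, -0.004], [0.002, 1.0, -0.003], [0.004, -0.003, -1.0]]
wrist_force: [-0.1, -0.1, 0.9]
gripper_width: 0.65
```

```bash
python3 - <<'E'
from h import *
im=r.capture('side'); w=r.capture('wrist')
f=np.hstack([cv2.resize(im[130:450,180:480],(375,400),interpolation=cv2.INTER_CUBIC),cv2.resize(w[30:330,160:460],(400,400),interpolation=cv2.INTER_CUBIC)])
cv2.imwrite('pics/f6.png',f[:,:,::-1])
for cam in('side','wrist'): places(cam,['pin','pin_head','ring_top','orange_post','rod','amber','white_bottle'],1)
s=r.sense();print(s['tcp_pos'],s['time_s'],proj('wrist',[.563,-.128,.163]),proj('side',[.563,-.128,.163]),proj('side',[.563,-.128,.18]))
E
```

```text
side pin [([0.566, -0.132, 0.038], 0.69, [349.0, 307.0])]
side pin_head [([0.561, -0.127, 0.161], 0.83, [349.0, 268.0])]
side ring_top [([0.308, -0.303, 0.111], 0.87, [226.0, 350.0])]
side orange_post [([0.516, 0.168, 0.093], 0.93, [325.0, 204.0])]
side rod [([0.518, -0.359, 0.011], 0.68, [331.0, 401.0])]
side amber [([0.423, -0.036, 0.001], 0.78, [288.0, 287.0])]
side white_bottle [([0.737, -0.09, -0.005], 0.81, [419.0, 304.0])]
wrist pin [([0.56, -0.129, 0.042], 0.61, [320.0, 100.0])]
wrist pin_head [([0.561, -0.125, 0.163], 0.91, [324.0, 86.0])]
wrist ring_top [([0.508, 0.129, 0.066], 0.89, [567.0, 43.0])]
wrist orange_post [([0.519, 0.171, 0.093], 0.93, [627.0, 48.0])]
wrist rod [([0.522, -0.357, 0.013], 0.68, [130.0, 71.0])]
wrist amber []
wrist white_bottle [([0.735, -0.094, 0.002], 0.94, [346.0, 238.0])]
[ 0.68318915 -0.12739745  0.31969749] 20.55 [319.91558104  88.27393917] [349.9161912  267.89619549] [350.23966724 262.37375246]
```

View pics/f6.png

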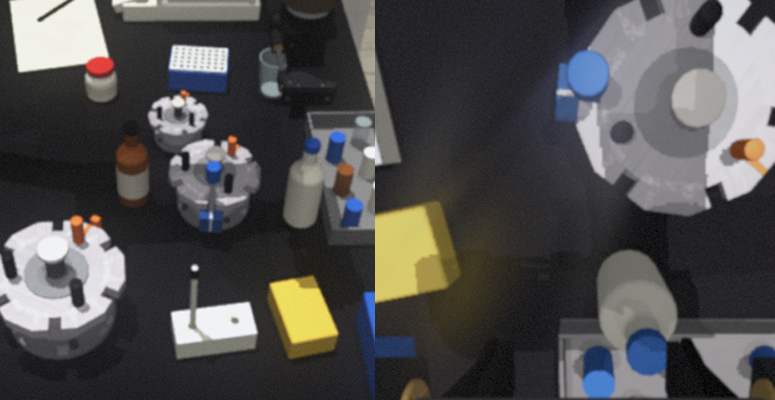

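The pin stands upright in the ear: its head is at (213,172) in the left half and over the ear at (588,74) in the right. Its foot height is about 40 mm and its head centre about 162 mm, so it is fully home. The rod and both bottles are unmoved, and the gripper is clear.

```bash
python3 -c "
from station import r
print(r.finish_job())"
```

```text
the job is handed in; nothing more can be done
None
```

I turned the middle-sized vessel's ring clockwise past tight and on until the first slot lay over the lock hole. Then I stood the lock pin upright through that slot into the hole, let go, and handed the job in at about 20.6 s.

- **Ring:** before the pin went in, the slot measured -97.3° and the ear between -96.5° and -96.9°. That is at most about 1 mm off at the hole, and the wrist picture showed the hole centred in the slot. I did not stop at the tab: the first push already ended a few degrees past it.
- **Pin:** after release the foot read 38 and 42 mm high against the 40 mm floor, and the head centre read 161 and 163 mm against 163 mm. Insertion met under 2 N.
- **Everything else:** the rod, amber bottle and white bottle read where they started, within the networks' accuracy (the rod differed most, by about 8 mm). I did not measure the beaker, jar and yellow box again. The gripper was well clear at the end.
- **Disagreed or missing:** the tab's direction came out as about 69° from the top camera and 67° from the wrist camera, which does not affect the slot alignment. In the last pictures the networks did not find this vessel's ring or orange post, only those of the other vessels. The ring angle after insertion therefore rests on the pin standing in the slot.

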